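Hang the copper case back on the curved hook

TASK

Take the copper watch-case back out of the white block and hang it on the green rack: pass the rack's curved hook through the case's ring, follow the curve of the hook until the ring is well past the middle of the arc, and let it hang there at rest. Leave the brass and steel cases standing in the block.

Things in the scene. Friction and masses are not known exactly. Their poses are not given: they have to be found in the camera images.
- copper_ring (a point): Centre of the ring of the copper case, upright, rigid, 80-130 g. Ring: black, closed, bore 28 mm along x, 5 mm bar, outside 38. Below it a copper disc, 44 mm across, 6 thick along x, lower edge 61 mm below this point. On the ring a black grip tab, 10 mm thick (x), 16 wide (y), 18 to 54 mm above this point (z up). Stands in a block between 28 mm tall dowels, 1 mm play: pull straight up over 35 mm.
- hook_rack: Fixed green rack. Origin on the bench under the arc's centre, z up. Hook: level bar 7 mm thick, arc of radius 65 mm about the origin's z, bar centre 165 mm up. By angle from rack x towards y: free point +60 deg, middle 0, root -60 deg, on an upright post. Nothing rises above the hook; foot ring 160 mm wide, 10 tall. Ring enters only over the free point; at rest it hangs 10 mm below bar centre.
- brass_ring (a point): Centre of the ring of the yellow brass case, same shape and axes as the copper one. The three cases stand in one white block, side by side in a row along their y, 66 mm apart, in any order. Leave it alone.
- steel_ring (a point): Centre of the ring of the silvery steel case, same shape and axes as the copper one, in the same white block. Leave it alone.
Not all that is in view belongs to the job. What is shaped like the part that bears copper_ring but turquoise is not meant.

How it is judged:
By the outcome, as a careful person would: the job done as asked, in the order asked, and still so for the second after the job is handed in, with the robot touching nothing.
It also fails if it takes over 51 s, if anything falls off the work surface, if the arm or the gripper's body presses on something with over 40 N, if the wrist force passes 120 N, or if a joint passes its speed limit or range.

ROBOT

A 6-joint arm with a two-finger parallel gripper is mounted at the origin on the work surface. World frame = base frame: x ahead of the robot, y to its left, z up, the work surface at z = 0. Lengths are in m, angles in rad, forces in N, time in s.
With the tool pointing down it reaches from about 0.375 to 0.825 m from the base axis. Payload 5.5 kg.
Tool frame: the origin (TCP) lies midway between the tips of the shut fingers; the grasp point (between the pads) lies 19 mm behind it; z points along the fingers, y is the line along which they close (so a half turn about z gives the same grasp; the last joint's range is limited). The gripper opens to 85 mm and grips with 20 to 120 N. Pads are 22 mm wide; open, the fingers measure 114 mm over their backs; the gripper's body (76 mm by 85 mm) begins 54 mm behind the grasp point. The pads swing forward as they close: fully open they stand 13 mm farther back than shut.
Start: joints at [1.149, 0.314, -0.047, 1.21, 0, 1.571], TCP at [0.246, 0.547, 0.231] pointing down, gripper open.
Joint ranges: [-2.67, 2.67], [-0.69, 1.73], [-1.03, 1.25], [-2.08, 2.16], [-1.42, 1.45], [-3.14, 3.14]. Speed limits (rad/s): [2.39, 2.39, 3.01, 3.14, 3.14, 3.14].

INTERFACE

Orientations are given as a rotation vector (axis times angle).
In Python, from workcell import r gives the robot as it stands. The module is installed in compiled form; this text tells all that it offers.
- The arm moves only by the tool send_rows, never from a script. Its argument "rows" is a list of rows, each an object of numbers: "x", "y", "z": the shift along the tool's x, y, z in units of 40 mm (1.0 is 40 mm); "ax", "ay", "az": the turn, a rotation vector about the tool's x, y, z in units of 5 degrees (1.0 is 5 degrees). A call has 1 to 5 rows; each row shifts and turns the commanded pose from where the row before left it, along the tool's axes as they then stand; what a row does not reach is not made up. A row lasts 1/8 s, in which the tool goes at most 62.5 mm and 10.7 degrees, less where a joint would pass 70% of its speed; a pose out of reach is approached as far as the arm can. A call with a number of a shift or a turn outside -1 to 1 is refused whole. A call with a gripper value outside its range is refused whole. "hand" is the closure, from 0 (fully open) to 1 (shut), set as the call begins (left out, the last holds). The fingers move at their own pace and stop on an object; the grip force is fixed at half the most. Time passes only in rows, so rows that do not move let the fingers close. It gives the time, the measured TCP pose, the force, the opening and the grip force at its end, in the units of the state.
- r.read_state(): the state, without advancing time (a new reading comes with each control period).
- r.read_camera(name): name is "scene" or "top" or "wrist"; returns the picture (384x512x3 uint8, red, green, blue); there is no depth.
- r.calibration(name): a dict with "vfov" (degrees; the focal length in pixels is half the picture's height over the tangent of half this angle, whatever the lens; pixels are square), "cx", "cy" (the principal point, pixels), "R" (3x3) and "t" (3): a world point X has camera coordinates R X + t. Camera axes: x right, y down, z forward; pixel columns grow to the right and rows downward; lengths in m; the calibration is good to about 2 mm. A picture is of the moment at which its call begins: read the wrist's pose just before it. calibration takes no time and is no camera call; for the wrist camera it gives the pose at the moment of the call.
- r.close_job(): hands the job in; it is judged then, once.
The state is a dict: "clock": time; "joint_pos": joint angles; "joint_vel": joint speeds; "effort": joint torques, N m; "tcp_pos": TCP position; "orientation": TCP orientation; "force": force on the tool from outside, world axes, zero at the start; "moment": the same for the moment, N m; "width": opening from 0.0 (shut) to 1.0 (fully open); "gripper_force": force on a finger pad.
Only numpy, scipy, OpenCV 4.12 (cv2) and the standard library are available. Lean on these libraries where they do the work, as an engineer would, in place of code of your own. Each camera call takes 0.05 s, during which the arm holds its last target. There are 200 camera calls.

## Working session

There is one attempt and no reset: what is moved stays moved. The work goes in short steps, Python scripts to look and compute and a tool call to move; the robot and the scene stay as the last step left them, time stands still between calls to the robot, and variables do not carry over. Pictures are saved under pics/ and viewed, at most 10 in all, crops included, and the job is handed in when it is done.

Besides the shell and the picture viewer there is one more tool, called after "Request:" as name(argument=value, ...), one argument or row to a line, values as JSON. send_rows: Moves the arm, as the interface text tells. Shifts and turns lie within -1 to 1; 1 stands for 40 mm of shift or 5 degrees of turn. Its arguments: {"type":"object","properties":{"rows":{"type":"array","items":{"type":"object","properties":{"x":{"type":"number"},"y":{"type":"number"},"z":{"type":"number"},"ax":{"type":"number"},"ay":{"type":"number"},"az":{"type":"number"}}}},"hand":{"type":"number"}},"required":["rows"]}

```bash
mkdir -p pics
cat > h.py <<'E'
import numpy as np,cv2
from workcell import r
def cal(n):
    c=r.calibration(n); f=192/np.tan(np.radians(c['vfov'])/2); return f,c['cx'],c['cy'],np.array(c['R']),np.array(c['t'])
def ray(n,p):
    f,cx,cy,R,t=cal(n); d=R.T@np.array([(p[0]-cx)/f,(p[1]-cy)/f,1]); return -R.T@t,d/np.linalg.norm(d)
def tri(obs):
    A=0;b=0
    for n,p in obs:
        o,d=ray(n,p);M=np.eye(3)-np.outer(d,d);A=A+M;b=b+M@o
    X=np.linalg.solve(A,b); return X,[np.round(proj(n,X)-p,1) for n,p in obs]
def proj(n,X):
    f,cx,cy,R,t=cal(n);c=R@X+t;return np.array([f*c[0]/c[2]+cx,f*c[1]/c[2]+cy])
def onz(n,p,z):
    o,d=ray(n,p);return o+d*(z-o[2])/d[2]
E
python3 - <<'E'
from h import *
s=r.read_state();print(s['clock'],s['tcp_pos'],s['orientation'])
for n in('scene','top'):
    im=r.read_camera(n)[:,:,::-1];cv2.imwrite(f'pics/{n}.png',cv2.resize(im,(768,576),interpolation=cv2.INTER_CUBIC));cv2.imwrite(f'{n}_raw.png',im);c=r.calibration(n);print(n,c)
E
```

```text
0.0 [0.24539143 0.54688164 0.23042837] [-6.57583228e-01 -3.07161570e+00  2.65131731e-03]
scene {'vfov': 56.79551578716381, 'cx': 258.5255482696651, 'cy': 191.20390202612262, 'R': array([[ 0.53787274,  0.84302397,  0.00187051],
       [ 0.55349063, -0.35146707, -0.75506227],
       [-0.63587817,  0.40716272, -0.65565042]]), 't': array([-0.41974098, -0.22419682,  1.10964363])}
top {'vfov': 46.10195354216891, 'cx': 261.07156258524844, 'cy': 192.89763056144562, 'R': array([[ 0.02532605, -0.99967438,  0.00311932],
       [-0.99821866, -0.02545754, -0.05395752],
       [ 0.05401936, -0.00174723, -0.99853836]]), 't': array([0.10941414, 0.57687855, 0.98806027])}
```

View pics/scene.png

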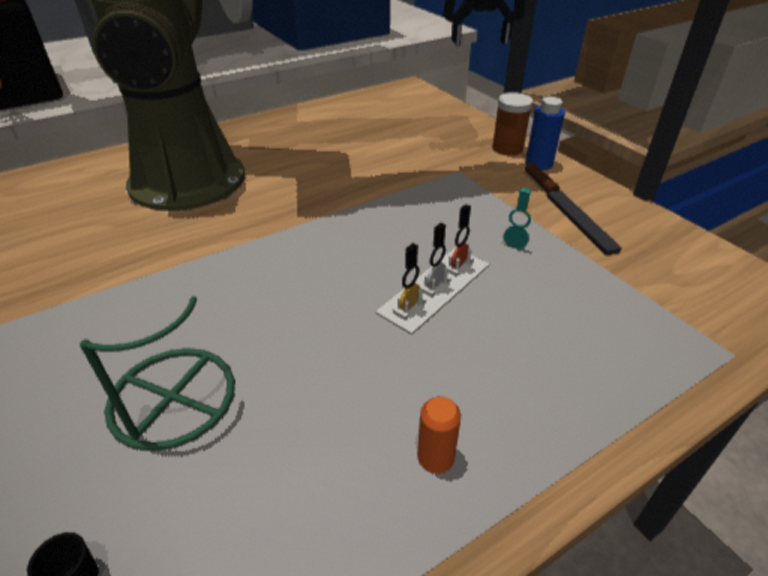

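View pics/top.png

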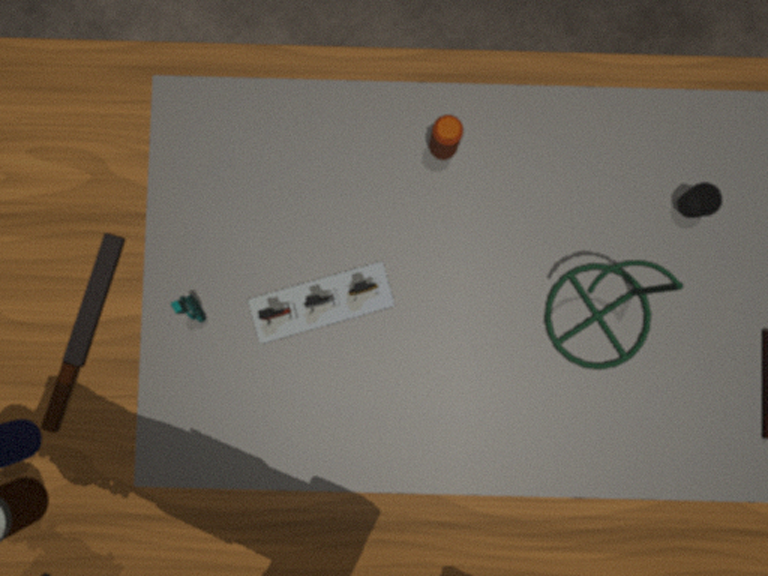

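The scene picture shows the cases, with copper farthest right: its ring is near (462,236) and its tab top near (464,208) in the enlarged picture. The rack is at the left, with the free point near (193,300) and the root near (87,345). In the top picture, copper is the leftmost case at (275,315). The rack foot is centred at about (598,316), with the root at (680,286) and the free point near (592,290).

Run:
```python
from h import *
s=cv2.imread('scene_raw.png');t=cv2.imread('top_raw.png')
def c(im,x,y,w,h,k): return cv2.resize(im[y:y+h,x:x+w],None,fx=k,fy=k,interpolation=cv2.INTER_CUBIC)
# each 400x300
A=c(s,245,130,80,60,5);B=c(s,50,190,114,86,3.5)[:300,:399]
C=c(t,160,170,100,75,4);D=c(t,355,165,114,86,3.5)[:300,:399]
o=np.zeros((600,800,3),np.uint8)
for i,(a,(y,x)) in enumerate(zip((A,B,C,D),((0,0),(0,400),(300,0),(300,400)))): o[y:y+a.shape[0],x:x+a.shape[1]]=a
cv2.imwrite('pics/crops.png',o)
```

```text
(no output)
```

View pics/crops.png

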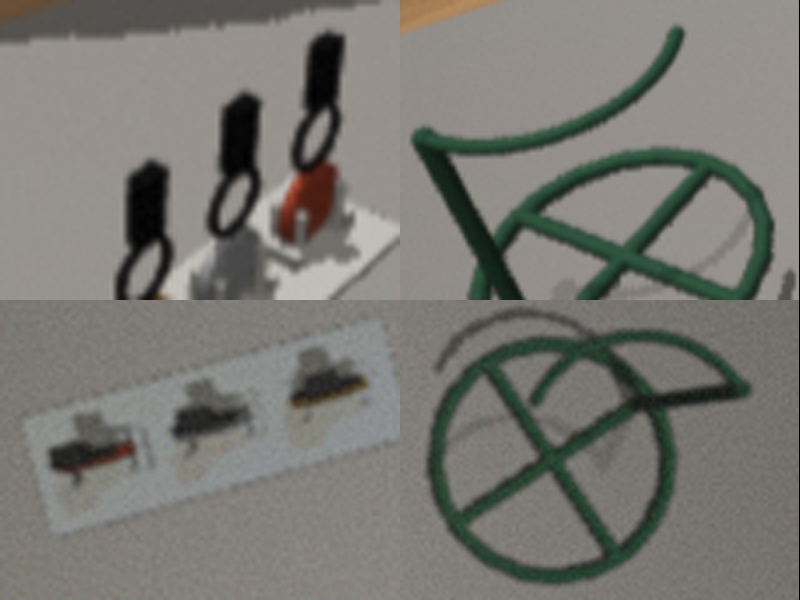

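Run:
```python
from h import *
sc=lambda x,y:(245+x/5,130+y/5)
# block corners on z=.01
q=np.array([(249,299),(383,263),(394,306),(260,342)])/1.5
K=np.array([onz('top',p,.008) for p in q]);print(np.round(K,4))
d=(K[0]-K[1])+(K[3]-K[2]);print('block ctr',K.mean(0),'yaw of row (copper dir)',np.degrees(np.arctan2(d[1],d[0])))
u=d/np.linalg.norm(d);c=K.mean(0)
f=proj
for z in(.06,.065,.07,.075):
    print(z,[np.round(f('scene',np.array([*(c+u*k*.066)[:2],z])),1) for k in(-1,0,1)])
print('meas',sc(143,270),sc(234,203),sc(316,138))
for z in (.06,.065,.07,.075): print(z,[np.round(onz('scene',sc(*p),z)[:2],4) for p in((143,270),(234,203),(316,138))])
# rack
rt,rs=(452.7,190.7),(57.1,229.1)
ft,fs=(393.9,194.1),(129.1,199.7)
R,e=tri([('top',rt),('scene',rs)]);F,e2=tri([('top',ft),('scene',fs)]);print('root',R,e,'free',F,e2,np.linalg.norm((R-F)[:2]))
print('on z.165', onz('top',rt,.165),onz('scene',rs,.165),onz('top',ft,.165),onz('scene',fs,.165))
print('foot', onz('top',(397.6,210.7),.01),onz('scene',(114.9,263.7),.01))
```

```text
[[0.5545 0.3363 0.008 ]
 [0.6135 0.1379 0.008 ]
 [0.5495 0.1198 0.008 ]
 [0.491  0.3176 0.008 ]]
block ctr [0.55211027 0.22790441 0.008     ] yaw of row (copper dir) 106.52696658267503
0.06 [array([270.6, 186. ]), array([288.9, 172. ]), array([305.6, 159.2])]
0.065 [array([270.6, 184.2]), array([289. , 170.2]), array([305.8, 157.5])]
0.07 [array([270.7, 182.4]), array([289.2, 168.5]), array([306. , 155.7])]
0.075 [array([270.7, 180.7]), array([289.3, 166.7]), array([306.2, 154. ])]
meas (273.6, 184.0) (291.8, 170.6) (308.2, 157.6)
0.06 [array([0.5689, 0.1741]), array([0.5516, 0.2365]), array([0.5316, 0.3004])]
0.065 [array([0.5737, 0.1705]), array([0.5566, 0.2324]), array([0.5368, 0.2956])]
0.07 [array([0.5786, 0.167 ]), array([0.5617, 0.2282]), array([0.5421, 0.2908])]
0.075 [array([0.5835, 0.1635]), array([0.5667, 0.2241]), array([0.5473, 0.2861])]
root [ 0.57980497 -0.23724365  0.16259523] [array([-1.3, -0.2]), array([-1.7, -0. ])] free [ 0.57102006 -0.12535353  0.16145108] [array([-1.5, -0.5]), array([-1.9, -0.1])] 0.11223445925475782
on z.165 [ 0.579246  -0.2386026  0.165    ] [ 0.58413101 -0.23473722  0.165     ] [ 0.56995183 -0.12717431  0.165     ] [ 0.57712274 -0.123279    0.165     ]
foot [ 0.54217472 -0.18179158  0.01      ] [ 0.55391533 -0.18049804  0.01      ]
```

Request:
send_rows(
  rows=[
    {"x": -0.92,"y": -0.28,"az": -1},
    {"x": -0.95,"y": -0.2,"az": -1},
    {"x": -0.97,"y": -0.12,"az": -1},
    {"x": -0.98,"y": -0.04,"az": -1},
    {"x": -0.98,"y": 0.04,"az": -1},
  ],
  hand=0,
)

```text
$.rows[0]: bad value
```

```bash
cat >> h.py <<'E'
def to(x,y,z,yaw=None):
    from scipy.spatial.transform import Rotation as Ro
    s=r.read_state();R=Ro.from_rotvec(s['orientation']).as_matrix();d=np.array([x,y,z])-s['tcp_pos']
    psi=np.degrees(np.arctan2(R[1,1],R[0,1]))
    print('t',s['clock'],'tcp',np.round(s['tcp_pos'],4),'yaw',round(psi,1),'j',np.round(s['joint_pos'],2),'tilt',np.round(R[:,2],3))
    print('shift units',np.round(R.T@d/.04,2),'az', None if yaw is None else round(((psi-yaw+180)%360-180)/5,2))
E
python3 -c "
from h import *
to(.537,.295,.2,196.5)"
```

```text
t 0.1 tcp [0.2454 0.5469 0.2306] yaw 65.8 j [ 1.15  0.31 -0.05  1.21 -0.    1.57] tilt [-0.001 -0.001 -1.   ]
shift units [-9.23 -2.76  0.77] az -26.13
```

Request:
send_rows(
  rows=[
    {"x": -0.92,"y": -0.28,"z": 0,"ax": 0,"ay": 0,"az": -1},
    {"x": -0.95,"y": -0.2,"z": 0,"ax": 0,"ay": 0,"az": -1},
    {"x": -0.97,"y": -0.12,"z": 0,"ax": 0,"ay": 0,"az": -1},
    {"x": -0.98,"y": -0.04,"z": 0,"ax": 0,"ay": 0,"az": -1},
    {"x": -0.98,"y": 0.04,"z": 0,"ax": 0,"ay": 0,"az": -1},
  ],
  hand=0,
)

```text
clock: 0.72
tcp_pos: [0.423, 0.478, 0.2311]
orientation: [0.027, -3.141, 0.001]
force: [-0.0, 0.6, 0.5]
width: 0.999
gripper_force: 0.0
```

```bash
python3 -c "
from h import *
to(.537,.295,.2,196.5)"
```

```text
t 0.725 tcp [0.423  0.478  0.2311] yaw 91.0 j [0.85 0.39 0.06 1.24 0.   0.83] tilt [-0. -0. -1.]
shift units [-2.77 -4.62  0.78] az -21.1
```

Request:
send_rows(
  rows=[
    {"x": -0.55,"y": -0.92,"z": 0,"ax": 0,"ay": 0,"az": 0},
    {"x": -0.55,"y": -0.92,"z": 0,"ax": 0,"ay": 0,"az": 0},
    {"x": -0.55,"y": -0.92,"z": 0,"ax": 0,"ay": 0,"az": 0},
    {"x": -0.55,"y": -0.92,"z": 0,"ax": 0,"ay": 0,"az": 0},
    {"x": -0.55,"y": -0.92,"z": 0,"ax": 0,"ay": 0,"az": 0},
  ],
)

```text
clock: 1.35
tcp_pos: [0.535, 0.2951, 0.2308]
orientation: [0.023, -3.141, 0.001]
force: [0.5, 0.2, 0.5]
width: 0.997
gripper_force: 0.0
```

Request:
send_rows(
  rows=[
    {"x": 0,"y": 0,"z": 0,"ax": 0,"ay": 0,"az": -1},
    {"x": 0,"y": 0,"z": 0,"ax": 0,"ay": 0,"az": -1},
    {"x": 0,"y": 0,"z": 0,"ax": 0,"ay": 0,"az": -1},
    {"x": 0,"y": 0,"z": 0,"ax": 0,"ay": 0,"az": -1},
    {"x": 0,"y": 0,"z": 0,"ax": 0,"ay": 0,"az": -1},
  ],
)

```text
clock: 1.98
tcp_pos: [0.5344, 0.2963, 0.2308]
orientation: [0.706, -3.06, 0.0]
force: [0.7, 0.2, 1.1]
width: 0.998
gripper_force: 0.0
```

Request:
send_rows(
  rows=[
    {"x": 0,"y": 0,"z": 0,"ax": 0,"ay": 0,"az": -1},
    {"x": 0,"y": 0,"z": 0,"ax": 0,"ay": 0,"az": -1},
    {"x": 0,"y": 0,"z": 0,"ax": 0,"ay": 0,"az": -1},
    {"x": 0,"y": 0,"z": 0,"ax": 0,"ay": 0,"az": -1},
    {"x": 0,"y": 0,"z": 0,"ax": 0,"ay": 0,"az": -1},
  ],
)

```text
clock: 2.6
tcp_pos: [0.5344, 0.2963, 0.2308]
orientation: [1.352, -2.835, 0.0]
force: [0.2, -0.5, -0.5]
width: 1.003
gripper_force: 0.0
```

Request:
send_rows(
  rows=[
    {"x": 0,"y": 0,"z": 0,"ax": 0,"ay": 0,"az": -1},
    {"x": 0,"y": 0,"z": 0,"ax": 0,"ay": 0,"az": -1},
    {"x": 0,"y": 0,"z": 0,"ax": 0,"ay": 0,"az": -1},
    {"x": 0,"y": 0,"z": 0,"ax": 0,"ay": 0,"az": -1},
    {"x": 0,"y": 0,"z": 0,"ax": 0,"ay": 0,"az": -1},
  ],
)

```text
clock: 3.22
tcp_pos: [0.5343, 0.2963, 0.2308]
orientation: [1.934, -2.475, -0.0]
force: [-0.6, 0.2, 0.6]
width: 1.0
gripper_force: 0.0
```

Request:
send_rows(
  rows=[
    {"x": 0,"y": 0,"z": 0,"ax": 0,"ay": 0,"az": -1},
    {"x": 0,"y": 0,"z": 0,"ax": 0,"ay": 0,"az": -1},
    {"x": 0,"y": 0,"z": 0,"ax": 0,"ay": 0,"az": -1},
    {"x": 0,"y": 0,"z": 0,"ax": 0,"ay": 0,"az": -1},
    {"x": 0,"y": 0,"z": 0,"ax": 0,"ay": 0,"az": -1},
  ],
)

```text
clock: 3.85
tcp_pos: [0.5344, 0.2963, 0.2308]
orientation: [2.423, -1.998, -0.001]
force: [0.3, 1.2, -0.7]
width: 1.002
gripper_force: 0.0
```

Request:
send_rows(
  rows=[
    {"x": 0,"y": 0,"z": 0,"ax": 0,"ay": 0,"az": -1},
    {"x": 0,"y": 0,"z": 0,"ax": 0,"ay": 0,"az": 0},
    {"x": 0,"y": 0,"z": 0,"ax": 0,"ay": 0,"az": 0},
  ],
)

```text
clock: 4.22
tcp_pos: [0.5345, 0.2964, 0.2311]
orientation: [2.504, -1.896, -0.0]
force: [-0.5, -0.0, -0.2]
width: 1.0
gripper_force: 0.0
```

Run:
```python
from h import *
to(.537,.295,.2,196.5)
im=r.read_camera('wrist')[:,:,::-1];cv2.imwrite('w1.png',im);cv2.imwrite('pics/w1.png',cv2.resize(im,(768,576),interpolation=cv2.INTER_CUBIC))
f,cx,cy,R,t=cal('wrist');print(f,cx,cy,-R.T@t,R[2]);np.savez('w1.npz',f=f,cx=cx,cy=cy,R=R,t=t)
```

```text
t 4.225 tcp [0.5345 0.2964 0.2311] yaw -164.3 j [ 0.51  0.34 -0.02  1.22 -0.   -1.34] tilt [-0. -0. -1.]
shift units [ 0.05 -0.05  0.78] az -0.15
297.4016365132502 254.25571605954903 198.69436559180252 [0.55326309 0.22869062 0.37453361] [-0.07565016  0.26748502 -0.96058774]
```

View pics/w1.png

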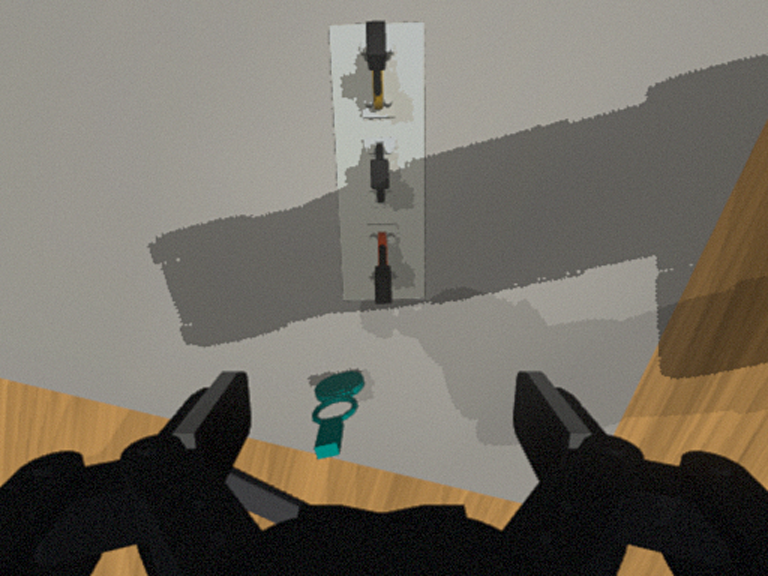

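The wrist picture shows the three tabs in a row down the middle: brass (375,34), steel (379,172) and copper, whose tab runs over rows 276–303 at column 383. The turquoise decoy is at (335,410).

Run:
```python
from h import *
for z in(.116,.12):
    P=[onz('wrist',(u/1.5,v/1.5),z) for u,v in((375,34),(379,172),(383,289))];print(np.round(P,4))
    d=P[2]-P[0];print(np.linalg.norm(d),np.degrees(np.arctan2(d[1],d[0])))
P,e=tri([('wrist',(383/1.5,289/1.5)),('scene',(310.4,137.8))]);print(P,e)
# block corners z=.008
q=np.array([(329,25),(425,22),(425,298),(343,299)])/1.5
K=[onz('wrist',p,.008) for p in q];print(np.round(K,4),np.mean(K,0)); 
d=K[3]-K[0]+K[2]-K[1];print(np.degrees(np.arctan2(d[1],d[0])))
```

```text
[[0.5745 0.1653 0.116 ]
 [0.5541 0.2306 0.116 ]
 [0.5335 0.295  0.116 ]]
0.13600669728480638 107.56353664737449
[[0.5742 0.1663 0.12  ]
 [0.5541 0.2306 0.12  ]
 [0.5338 0.294  0.12  ]]
0.13390241850744608 107.5635366473745
[0.53458756 0.29547267 0.1189463 ] [array([-1.3,  1. ]), array([-0.7,  0.1])]
[[0.6172 0.1423 0.008 ]
 [0.5506 0.1215 0.008 ]
 [0.4885 0.3206 0.008 ]
 [0.5558 0.3405 0.008 ]] [0.55301182 0.23123743 0.008     ]
107.2680301016332
```

Request:
send_rows(
  rows=[
    {"x": 0.05,"y": 0.02,"z": 0.8,"ax": 0,"ay": 0,"az": -0.35},
    {"x": 0,"y": 0,"z": 0.8,"ax": 0,"ay": 0,"az": 0},
    {"x": 0,"y": 0,"z": 0.8,"ax": 0,"ay": 0,"az": 0},
    {"x": 0,"y": 0,"z": 0.2,"ax": 0,"ay": 0,"az": 0},
    {"x": 0,"y": 0,"z": 0,"ax": 0,"ay": 0,"az": 0},
  ],
)

```text
clock: 4.9
tcp_pos: [0.5344, 0.2943, 0.1274]
orientation: [2.534, -1.856, -0.0]
force: [1.0, -0.1, 0.6]
width: 1.003
gripper_force: 0.0
```

Run:
```python
from h import *
to(.534,.294,.087,197.4)
im=r.read_camera('wrist')[:,:,::-1];cv2.imwrite('pics/w2.png',cv2.resize(im,(768,576),interpolation=cv2.INTER_CUBIC))
```

```text
t 4.9 tcp [0.5344 0.2943 0.1274] yaw -162.4 j [ 0.5   0.39 -0.18  1.    0.   -1.37] tilt [-0. -0. -1.]
shift units [0.   0.01 1.01] az 0.03
```

View pics/w2.png

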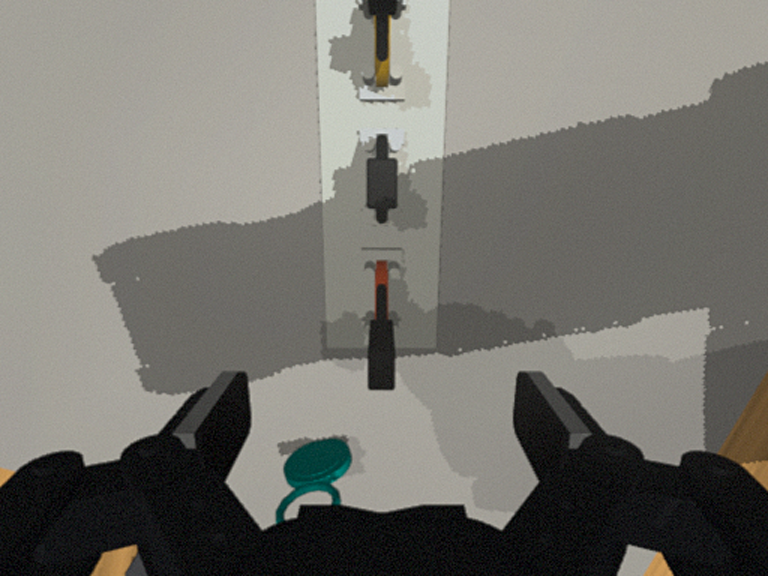

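The copper tab at column 381, ending at row 388, is centred between the fingers (248 and 514) and square to them. I'll go down and grip.

Request:
send_rows(
  rows=[
    {"x": 0,"y": 0,"z": 0.6,"ax": 0,"ay": 0,"az": 0},
    {"x": 0,"y": 0,"z": 0.4,"ax": 0,"ay": 0,"az": 0},
    {"x": 0,"y": 0,"z": 0,"ax": 0,"ay": 0,"az": 0},
  ],
)

```text
clock: 5.32
tcp_pos: [0.5338, 0.294, 0.0867]
orientation: [2.534, -1.855, -0.001]
force: [0.4, 0.3, 1.6]
width: 1.003
gripper_force: 0.0
```

Request:
send_rows(
  rows=[
    {"x": 0,"y": 0,"z": 0,"ax": 0,"ay": 0,"az": 0},
    {"x": 0,"y": 0,"z": 0,"ax": 0,"ay": 0,"az": 0},
    {"x": 0,"y": 0,"z": 0,"ax": 0,"ay": 0,"az": 0},
    {"x": 0,"y": 0,"z": 0,"ax": 0,"ay": 0,"az": 0},
    {"x": 0,"y": 0,"z": 0,"ax": 0,"ay": 0,"az": 0},
  ],
  hand=1,
)

```text
clock: 5.95
tcp_pos: [0.5346, 0.2944, 0.0876]
orientation: [-2.535, 1.856, -0.0]
force: [-1.0, 0.5, 2.0]
width: 0.106
gripper_force: 59.0
```

Request:
send_rows(
  rows=[
    {"x": 0,"y": 0,"z": 0,"ax": 0,"ay": 0,"az": 0},
    {"x": 0,"y": 0,"z": 0,"ax": 0,"ay": 0,"az": 0},
    {"x": 0,"y": 0,"z": 0,"ax": 0,"ay": 0,"az": 0},
    {"x": 0,"y": 0,"z": 0,"ax": 0,"ay": 0,"az": 0},
  ],
)

```text
clock: 6.45
tcp_pos: [0.5346, 0.2944, 0.0876]
orientation: [-2.534, 1.856, -0.0]
force: [-0.8, -0.3, 5.0]
width: 0.108
gripper_force: 59.4
```

Request:
send_rows(
  rows=[
    {"x": 0,"y": 0,"z": -0.3,"ax": 0,"ay": 0,"az": 0},
    {"x": 0,"y": 0,"z": -0.6,"ax": 0,"ay": 0,"az": 0},
    {"x": 0,"y": 0,"z": -0.9,"ax": 0,"ay": 0,"az": 0},
    {"x": 0,"y": 0,"z": -0.9,"ax": 0,"ay": 0,"az": 0},
    {"x": 0,"y": 0,"z": -0.9,"ax": 0,"ay": 0,"az": 0},
  ],
)

```text
clock: 7.08
tcp_pos: [0.534, 0.2941, 0.2326]
orientation: [2.534, -1.855, -0.0]
force: [0.5, -0.1, -0.3]
width: 0.105
gripper_force: 58.8
```

Run:
```python
from h import *
to(.5285,-.103,.23,154)
```

```text
t 7.075 tcp [0.534  0.2941 0.2326] yaw -162.4 j [ 0.5   0.33 -0.02  1.22  0.   -1.37] tilt [-0.001 -0.    -1.   ]
shift units [9.42 3.13 0.07] az 8.72
```

Request:
send_rows(
  rows=[
    {"x": 0.6,"y": 0.2,"z": 0,"ax": 0,"ay": 0,"az": 0},
    {"x": 0.9,"y": 0.3,"z": 0,"ax": 0,"ay": 0,"az": 0},
    {"x": 0.9,"y": 0.3,"z": 0,"ax": 0,"ay": 0,"az": 0},
    {"x": 0.9,"y": 0.3,"z": 0,"ax": 0,"ay": 0,"az": 0},
    {"x": 0.9,"y": 0.3,"z": 0,"ax": 0,"ay": 0,"az": 0},
  ],
)

```text
clock: 7.7
tcp_pos: [0.5304, 0.1149, 0.23]
orientation: [2.533, -1.855, -0.002]
force: [-0.1, 0.2, -0.2]
width: 0.108
gripper_force: 58.9
```

Request:
send_rows(
  rows=[
    {"x": 0.9,"y": 0.3,"z": 0,"ax": 0,"ay": 0,"az": 0},
    {"x": 0.9,"y": 0.3,"z": 0,"ax": 0,"ay": 0,"az": 0},
    {"x": 0.9,"y": 0.3,"z": 0,"ax": 0,"ay": 0,"az": 0},
    {"x": 0.9,"y": 0.3,"z": 0,"ax": 0,"ay": 0,"az": 0},
    {"x": 0.9,"y": 0.3,"z": 0,"ax": 0,"ay": 0,"az": 0},
  ],
)

```text
clock: 8.32
tcp_pos: [0.5273, -0.0743, 0.2301]
orientation: [2.533, -1.856, -0.003]
force: [-0.4, 0.3, -1.2]
width: 0.106
gripper_force: 58.9
```

Request:
send_rows(
  rows=[
    {"x": 0.6,"y": 0.2,"z": 0,"ax": 0,"ay": 0,"az": 0},
    {"x": 0,"y": 0,"z": 0,"ax": 0,"ay": 0,"az": 0.9},
    {"x": 0,"y": 0,"z": 0,"ax": 0,"ay": 0,"az": 1},
    {"x": 0,"y": 0,"z": 0,"ax": 0,"ay": 0,"az": 1},
    {"x": 0,"y": 0,"z": 0,"ax": 0,"ay": 0,"az": 1},
  ],
)

```text
clock: 8.95
tcp_pos: [0.5269, -0.0984, 0.2299]
orientation: [2.179, -2.261, -0.003]
force: [0.6, 0.7, -1.2]
width: 0.108
gripper_force: 58.9
```

Request:
send_rows(
  rows=[
    {"x": 0,"y": 0,"z": 0,"ax": 0,"ay": 0,"az": 1},
    {"x": 0,"y": 0,"z": 0,"ax": 0,"ay": 0,"az": 1},
    {"x": 0,"y": 0,"z": 0,"ax": 0,"ay": 0,"az": 1},
    {"x": 0,"y": 0,"z": 0,"ax": 0,"ay": 0,"az": 1},
    {"x": 0,"y": 0,"z": 0,"ax": 0,"ay": 0,"az": 0.8},
  ],
)

```text
clock: 9.57
tcp_pos: [0.5269, -0.0983, 0.23]
orientation: [1.661, -2.664, -0.003]
force: [0.5, -0.5, -1.1]
width: 0.109
gripper_force: 58.9
```

Request:
send_rows(
  rows=[
    {"x": 0,"y": 0,"z": 0,"ax": 0,"ay": 0,"az": 0},
    {"x": 0,"y": 0,"z": 0,"ax": 0,"ay": 0,"az": 0},
  ],
)

```text
clock: 9.82
tcp_pos: [0.5278, -0.098, 0.2307]
orientation: [1.667, -2.662, -0.001]
force: [-0.7, 0.9, -0.8]
width: 0.101
gripper_force: 58.9
```

Run:
```python
from h import *
to(.5285,-.103,.187,154)
im=r.read_camera('wrist')[:,:,::-1];cv2.imwrite('pics/w3.png',cv2.resize(im,(768,576),interpolation=cv2.INTER_CUBIC))
C=np.array([.545,-.182,.165]);psi=4.
print([np.round(1.5*proj('wrist',C+.065*np.array([np.cos(a),np.sin(a),0]))) for a in np.radians(psi+np.array([60,30,0,-30,-60]))])
```

```text
t 9.825 tcp [ 0.5278 -0.098   0.2307] yaw 154.1 j [-0.18  0.2  -0.2   1.17 -0.   -1.3 ] tilt [-0.001  0.    -1.   ]
shift units [ 0.1  -0.07  1.09] az 0.02
[array([275., 311.]), array([207., 294.]), array([151., 246.]), array([121., 174.]), array([130.,  96.])]
```

View pics/w3.png

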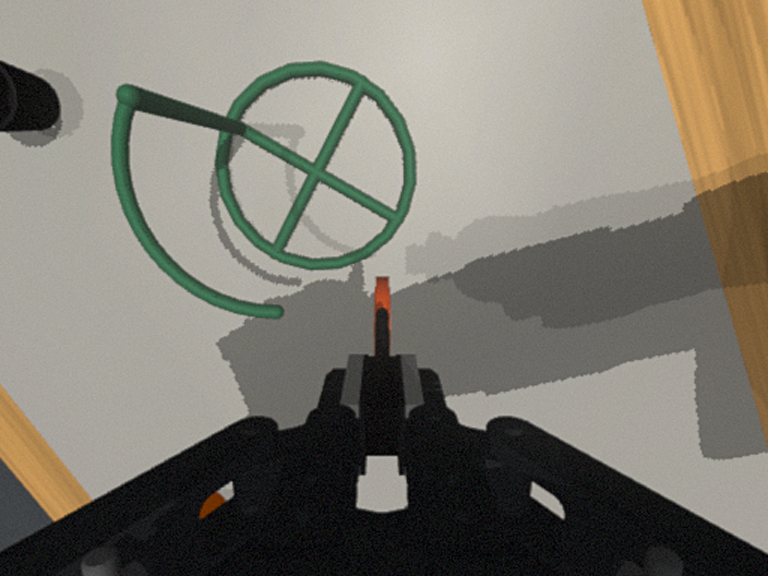

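The hook lies where predicted: the free point is seen at (278,312) against a predicted (275,311), and the root at (127,94) against (130,96). The case hangs straight at column 382. Next I'll lower and thread it.

Request:
send_rows(
  rows=[
    {"x": 0.1,"y": -0.05,"z": 0.5,"ax": 0,"ay": 0,"az": 0},
    {"x": 0,"y": 0,"z": 0.6,"ax": 0,"ay": 0,"az": 0},
    {"x": 0,"y": 0,"z": 0,"ax": 0,"ay": 0,"az": 0},
    {"x": 0,"y": 0,"z": 0,"ax": 0,"ay": 0,"az": 0},
  ],
)

```text
clock: 10.38
tcp_pos: [0.5289, -0.1023, 0.188]
orientation: [-1.667, 2.662, -0.001]
force: [0.7, -0.4, -0.7]
width: 0.102
gripper_force: 58.8
```

Run:
```python
from h import *
a=np.radians(64.);P=np.array([.545,-.182])+.065*np.array([np.cos(a),np.sin(a)]);print(P)
to(*P,.187,154)
im=r.read_camera('scene')[:,:,::-1];c=im[150:290,30:216];cv2.imwrite('pics/s2.png',cv2.resize(c,None,fx=4,fy=4,interpolation=cv2.INTER_CUBIC))
```

```text
[ 0.57349412 -0.12357839]
t 10.375 tcp [ 0.5289 -0.1023  0.188 ] yaw 154.1 j [-0.19  0.22 -0.27  1.08 -0.   -1.31] tilt [ 0.001 -0.    -1.   ]
shift units [-0.01 -1.23  0.03] az 0.02
```

View pics/s2.png

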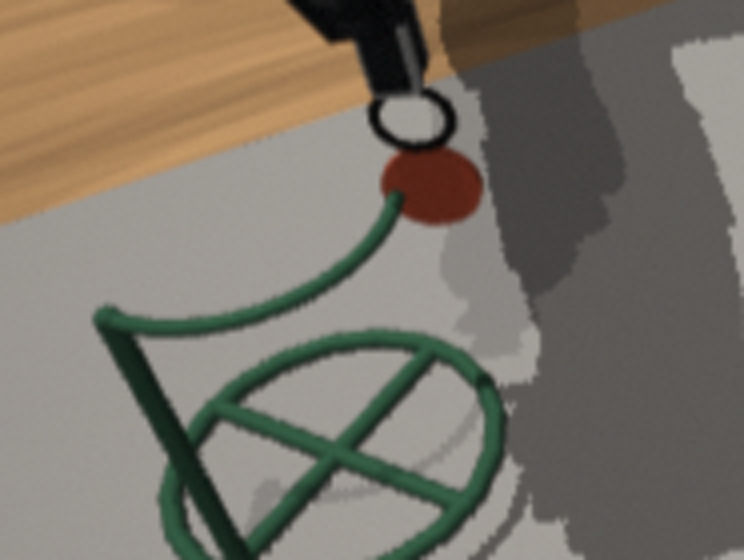

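The ring, centred at (413,120) in the crop, is short of the free point at (395,198). I'll check the ring's height and offset from this view before threading.

Run:
```python
from h import *
print('ring',proj('scene',np.array([.5289,-.1023,.1665])),'meas',(30+413.5/4,150+120/4.))
print('tip',proj('scene',np.array([.5735,-.1236,.165])),'meas',(30+395/4,150+198/4.))
```

```text
ring [132.34080017 179.09919219] meas (133.375, 180.0)
tip [128.23571695 198.52262294] meas (128.75, 199.5)
```

Request:
send_rows(
  rows=[
    {"x": 0,"y": -0.41,"z": 0,"ax": 0,"ay": 0,"az": 0},
    {"x": 0,"y": -0.41,"z": 0,"ax": 0,"ay": 0,"az": 0},
    {"x": 0,"y": -0.41,"z": 0,"ax": 0,"ay": 0,"az": 0},
    {"x": 0.006,"y": -0.142,"z": 0,"ax": 0,"ay": 0,"az": 1},
    {"x": 0.006,"y": -0.142,"z": 0,"ax": 0,"ay": 0,"az": 1},
  ],
)

```text
clock: 11.05
tcp_pos: [0.5844, -0.1303, 0.1878]
orientation: [-1.424, 2.799, -0.002]
force: [0.0, -0.9, -1.5]
width: 0.105
gripper_force: 58.9
```

Request:
send_rows(
  rows=[
    {"x": 0.006,"y": -0.142,"z": 0,"ax": 0,"ay": 0,"az": 1},
    {"x": 0.006,"y": -0.142,"z": 0,"ax": 0,"ay": 0,"az": 1},
    {"x": 0,"y": 0,"z": 0,"ax": 0,"ay": 0,"az": 0},
  ],
)

```text
clock: 11.42
tcp_pos: [0.5926, -0.1377, 0.1877]
orientation: [-1.179, 2.911, -0.001]
force: [0.5, 0.1, -0.5]
width: 0.109
gripper_force: 58.9
```

Run:
```python
from h import *
a=np.radians(44.);P=np.array([.545,-.182])+.065*np.array([np.cos(a),np.sin(a)])
to(*P,.187,134)
im=r.read_camera('scene')[:,:,::-1];c=im[150:290,30:216];cv2.imwrite('pics/s3.png',cv2.resize(c,None,fx=4,fy=4,interpolation=cv2.INTER_CUBIC))
```

```text
t 11.425 tcp [ 0.5926 -0.1377  0.1877] yaw 134.1 j [-0.23  0.35 -0.1   1.12 -0.   -1.  ] tilt [ 0.001 -0.    -1.   ]
shift units [0.   0.03 0.02] az 0.02
```

View pics/s3.png

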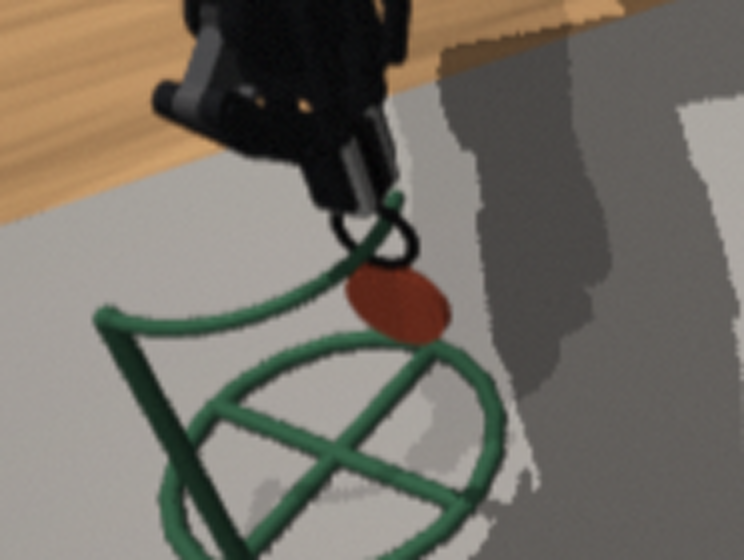

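The hook passes through the middle of the ring at (375,240), with the free point showing behind it at (395,198). I'll follow the arc.

Request:
send_rows(
  rows=[
    {"x": 0.006,"y": -0.142,"z": 0,"ax": 0,"ay": 0,"az": 1},
    {"x": 0.006,"y": -0.142,"z": 0,"ax": 0,"ay": 0,"az": 1},
    {"x": 0.006,"y": -0.142,"z": 0,"ax": 0,"ay": 0,"az": 1},
    {"x": 0.006,"y": -0.142,"z": 0,"ax": 0,"ay": 0,"az": 1},
    {"x": 0.006,"y": -0.142,"z": 0,"ax": 0,"ay": 0,"az": 1},
  ],
)

```text
clock: 12.1
tcp_pos: [0.6065, -0.1611, 0.1875]
orientation: [-0.519, 3.098, -0.0]
force: [-0.9, 0.7, -1.2]
width: 0.106
gripper_force: 58.9
```

Request:
send_rows(
  rows=[
    {"x": 0.006,"y": -0.142,"z": 0,"ax": 0,"ay": 0,"az": 1},
    {"x": 0.006,"y": -0.142,"z": 0,"ax": 0,"ay": 0,"az": 1},
    {"x": 0.006,"y": -0.142,"z": 0,"ax": 0,"ay": 0,"az": 1},
    {"x": 0.006,"y": -0.142,"z": 0,"ax": 0,"ay": 0,"az": 1},
    {"x": 0.006,"y": -0.142,"z": 0,"ax": 0,"ay": 0,"az": 1},
  ],
)

```text
clock: 12.72
tcp_pos: [0.6096, -0.1892, 0.1875]
orientation: [0.164, 3.137, -0.0]
force: [0.3, 0.6, -0.7]
width: 0.106
gripper_force: 58.9
```

Request:
send_rows(
  rows=[
    {"x": 0.006,"y": -0.142,"z": 0,"ax": 0,"ay": 0,"az": 1},
    {"x": 0.006,"y": -0.142,"z": 0,"ax": 0,"ay": 0,"az": 1},
    {"x": 0.006,"y": -0.142,"z": 0,"ax": 0,"ay": 0,"az": 1},
    {"x": 0,"y": 0,"z": 0,"ax": 0,"ay": 0,"az": 0},
    {"x": 0,"y": 0,"z": 0,"ax": 0,"ay": 0,"az": 0},
  ],
)

```text
clock: 13.35
tcp_pos: [0.6056, -0.2054, 0.1874]
orientation: [0.567, 3.09, 0.0]
force: [-0.1, -0.9, -0.6]
width: 0.106
gripper_force: 58.9
```

Run:
```python
from h import *
a=np.radians(-21.);P=np.array([.545,-.182])+.065*np.array([np.cos(a),np.sin(a)])
to(*P,.177,69)
```

```text
t 13.35 tcp [ 0.6056 -0.2054  0.1874] yaw 69.2 j [-0.33  0.41 -0.02  1.15  0.    0.04] tilt [ 0.  0. -1.]
shift units [-0.    0.    0.26] az 0.04
```

Request:
send_rows(
  rows=[
    {"x": 0,"y": 0,"z": 0.1,"ax": 0,"ay": 0,"az": 0},
    {"x": 0,"y": 0,"z": 0.1,"ax": 0,"ay": 0,"az": 0},
    {"x": 0,"y": 0,"z": 0,"ax": 0,"ay": 0,"az": 0},
  ],
)

```text
clock: 13.72
tcp_pos: [0.605, -0.2053, 0.1786]
orientation: [-0.569, -3.088, -0.0]
force: [1.0, -0.2, -2.4]
width: 0.107
gripper_force: 58.9
```

Request:
send_rows(
  rows=[
    {"x": 0,"y": 0,"z": 0.03,"ax": 0,"ay": 0,"az": 0},
    {"x": 0,"y": 0,"z": 0,"ax": 0,"ay": 0,"az": 0},
  ],
)

```text
clock: 13.98
tcp_pos: [0.6054, -0.2055, 0.1781]
orientation: [0.57, 3.089, -0.0]
force: [-0.7, 0.5, -0.7]
width: 0.105
gripper_force: 58.9
```

Request:
send_rows(
  rows=[
    {"x": 0,"y": 0,"z": 0.03,"ax": 0,"ay": 0,"az": 0},
    {"x": 0,"y": 0,"z": 0,"ax": 0,"ay": 0,"az": 0},
  ],
)

```text
clock: 14.22
tcp_pos: [0.6054, -0.2056, 0.1768]
orientation: [-0.57, -3.089, -0.0]
force: [-0.8, 0.2, -0.8]
width: 0.106
gripper_force: 58.9
```

Request:
send_rows(
  rows=[
    {"x": 0,"y": 0,"z": 0.03,"ax": 0,"ay": 0,"az": 0},
    {"x": 0,"y": 0,"z": 0,"ax": 0,"ay": 0,"az": 0},
  ],
)

```text
clock: 14.48
tcp_pos: [0.6053, -0.2055, 0.1756]
orientation: [-0.57, -3.089, 0.0]
force: [0.2, -0.8, -1.0]
width: 0.109
gripper_force: 58.9
```

Request:
send_rows(
  rows=[
    {"x": 0,"y": 0,"z": 0.02,"ax": 0,"ay": 0,"az": 0},
    {"x": 0,"y": 0,"z": 0,"ax": 0,"ay": 0,"az": 0},
  ],
)

```text
clock: 14.72
tcp_pos: [0.6055, -0.2056, 0.175]
orientation: [0.57, 3.089, -0.0]
force: [0.5, 0.5, -0.8]
width: 0.11
gripper_force: 59.0
```

Request:
send_rows(
  rows=[
    {"x": 0,"y": 0,"z": 0.025,"ax": 0,"ay": 0,"az": 0},
    {"x": 0,"y": 0,"z": 0,"ax": 0,"ay": 0,"az": 0},
  ],
)

```text
clock: 14.98
tcp_pos: [0.6055, -0.2056, 0.1747]
orientation: [0.57, 3.089, -0.0]
force: [-2.3, 0.1, 6.0]
width: 0.11
gripper_force: 59.8
```

Run:
```python
from h import *
im=r.read_camera('scene')[:,:,::-1];c=im[180:280,40:160];cv2.imwrite('pics/s4.png',cv2.resize(c,None,fx=6,fy=6,interpolation=cv2.INTER_CUBIC))
print(r.read_state()['force'])
```

```text
[-1.868189    0.23761415  5.41486863]
```

View pics/s4.png

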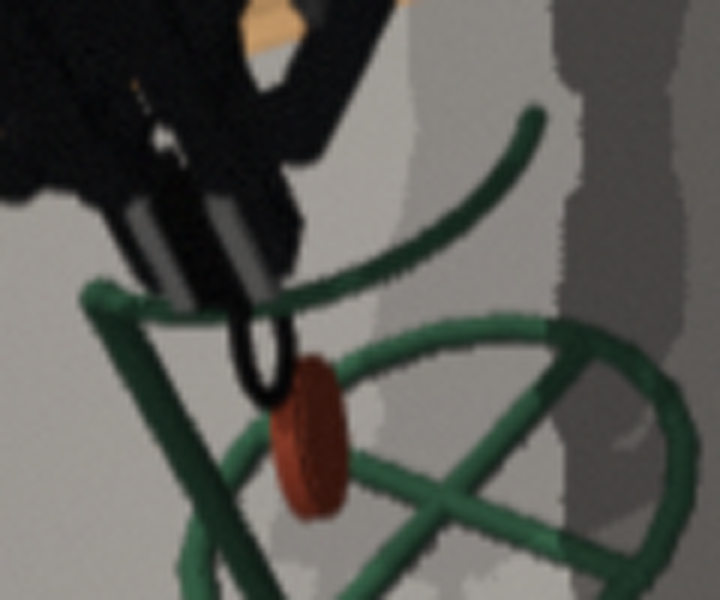

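The ring sits on the bar at (265,310) and hangs plumb, past the middle. I'll ease off the load and open.

Request:
send_rows(
  rows=[
    {"x": 0,"y": 0,"z": -0.015,"ax": 0,"ay": 0,"az": 0},
    {"x": 0,"y": 0,"z": 0,"ax": 0,"ay": 0,"az": 0},
  ],
)

```text
clock: 15.28
tcp_pos: [0.6055, -0.2056, 0.1747]
orientation: [0.57, 3.089, -0.0]
force: [-1.4, 0.5, 4.6]
width: 0.109
gripper_force: 59.6
```

Request:
send_rows(
  rows=[
    {"x": 0,"y": 0,"z": 0,"ax": 0,"ay": 0,"az": 0},
    {"x": 0,"y": 0,"z": 0,"ax": 0,"ay": 0,"az": 0},
    {"x": 0,"y": 0,"z": 0,"ax": 0,"ay": 0,"az": 0},
    {"x": 0,"y": 0,"z": 0,"ax": 0,"ay": 0,"az": 0},
    {"x": 0,"y": 0,"z": 0,"ax": 0,"ay": 0,"az": 0},
  ],
  hand=0,
)

```text
clock: 15.9
tcp_pos: [0.6054, -0.2056, 0.1745]
orientation: [-0.57, -3.089, -0.0]
force: [0.4, 0.3, 0.1]
width: 1.003
gripper_force: 0.0
```

Request:
send_rows(
  rows=[
    {"x": 0,"y": 0,"z": 0,"ax": 0,"ay": 0,"az": 0},
    {"x": 0,"y": 0,"z": -0.3,"ax": 0,"ay": 0,"az": 0},
    {"x": 0,"y": 0,"z": -0.7,"ax": 0,"ay": 0,"az": 0},
    {"x": 0,"y": 0,"z": -0.8,"ax": 0,"ay": 0,"az": 0},
    {"x": 0,"y": 0,"z": -0.8,"ax": 0,"ay": 0,"az": 0},
  ],
)

```text
clock: 16.52
tcp_pos: [0.6055, -0.2056, 0.2805]
orientation: [0.57, 3.089, -0.0]
force: [0.0, 0.1, -0.1]
width: 1.002
gripper_force: 0.0
```

Request:
send_rows(
  rows=[
    {"x": 0,"y": 0,"z": -0.4,"ax": 0,"ay": 0,"az": 0},
    {"x": 0,"y": 0,"z": 0,"ax": 0,"ay": 0,"az": 0},
    {"x": 0,"y": 0,"z": 0,"ax": 0,"ay": 0,"az": 0},
    {"x": 0,"y": 0,"z": 0,"ax": 0,"ay": 0,"az": 0},
    {"x": 0,"y": 0,"z": 0,"ax": 0,"ay": 0,"az": 0},
  ],
)

```text
clock: 17.15
tcp_pos: [0.605, -0.2054, 0.2935]
orientation: [-0.57, -3.088, -0.0]
force: [-0.5, -1.1, 0.4]
width: 1.001
gripper_force: 0.0
```

Run:
```python
from h import *
im=r.read_camera('scene')[:,:,::-1];cv2.imwrite('pics/s5.png',cv2.resize(im[100:290,30:340],None,fx=2.5,fy=2.5,interpolation=cv2.INTER_CUBIC))
print(r.read_state()['force'])
```

```text
[-0.33146997 -0.26048754 -0.30783385]
```

View pics/s5.png

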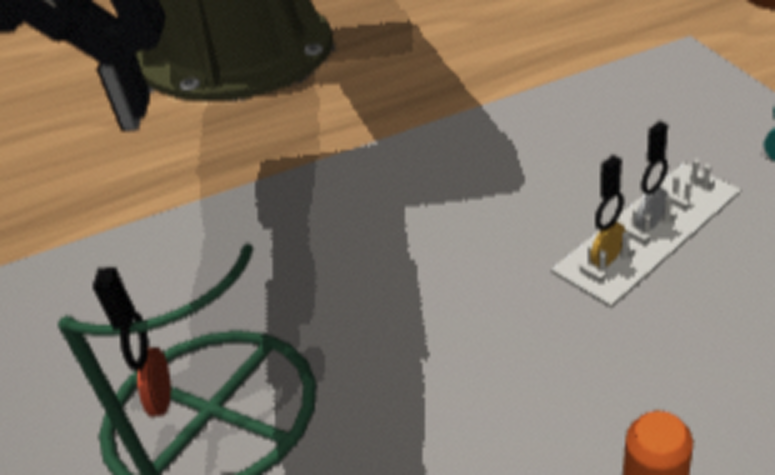

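The copper case hangs on the hook at (130,325), past the middle. Brass and steel still stand in the block and the gripper is clear. I'll let it settle for a moment, then hand in.

Request:
send_rows(
  rows=[
    {"x": 0,"y": 0,"z": 0,"ax": 0,"ay": 0,"az": 0},
    {"x": 0,"y": 0,"z": 0,"ax": 0,"ay": 0,"az": 0},
    {"x": 0,"y": 0,"z": 0,"ax": 0,"ay": 0,"az": 0},
    {"x": 0,"y": 0,"z": 0,"ax": 0,"ay": 0,"az": 0},
    {"x": 0,"y": 0,"z": 0,"ax": 0,"ay": 0,"az": 0},
  ],
)

```text
clock: 17.82
tcp_pos: [0.6054, -0.2056, 0.2946]
orientation: [0.57, 3.089, -0.0]
force: [-0.1, -0.3, -0.1]
width: 1.003
gripper_force: 0.0
```

Run:
```python
from h import *
g=lambda:r.read_camera('scene')[190:290,40:160].astype(int)
I=[g() for _ in range(16)]
print([int((abs(i-I[0]).max(2)>40).sum()) for i in I])
```

```text
[0, 0, 0, 0, 0, 0, 0, 0, 0, 0, 0, 0, 0, 0, 0, 0]
```

```bash
python3 -c "
from workcell import r
print(r.close_job())"
```

```text
the job is handed in; nothing more can be done
None
```

The copper case now hangs at rest on the green hook, about 25° past the middle of the arc; brass and steel still stand in the block, and I handed the job in at about 19 s with the robot touching nothing.

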